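# Shingle the washed spot plates in the draining tray

## Robot

A 6-joint arm with a two-finger parallel gripper is mounted at the origin on the work surface. World frame = base frame: x ahead of the robot, y to its left, z up, the work surface at z = 0. Lengths are in m, angles in degrees, forces in N, time in s.
With the tool pointing down it reaches from about 0.375 to 0.975 m from the base axis. Payload 3.8 kg.
Tool frame: the origin (TCP) lies midway between the tips of the shut fingers; the grasp point (between the pads) lies 19 mm behind it (manip.tcp_to_grasp is the distance from the TCP to the grasp point, in m); z points along the fingers, y is the line along which they close (so a half turn about z gives the same grasp; the last joint's range is limited). The gripper opens to 88 mm and grips with 3 to 60 N. Pads are 18 mm wide; open, the fingers measure 123 mm over their backs; the gripper's body (75 mm by 187 mm) begins 45 mm behind the grasp point.
Start: joints at [-73.562, 15.12, 91.902, -0, 72.978, -2.114], TCP at [0.215, -0.64, 0.212] pointing down, gripper open.
Joint ranges: [-150.88, 150.88], [-54.13, 125.18], [17.81, 147.31], [-75.09, 255.09], [0, 152.58], [-146.25, 146.25]. Speed limits (degrees/s): [147.25, 147.25, 180, 180, 180, 180].

## Interface

Orientations are given as [roll, pitch, yaw] about the fixed x, y, z axes, in that order (R = Rz(yaw) Ry(pitch) Rx(roll)).
In Python, from workcell import manip gives the robot as it stands.
- The arm moves only by the tool apply_moves, never from a script. Its argument "moves" is text: rows parted by semicolons, each of 7 numbers parted by spaces: the shift along the world's x, y, z in m, then the turn, a rotation vector about the world's x, y, z in degrees, then the gripper's target within -1 to 1 (shut at 1, half-way at 0, fully open at -1). In form: dx dy dz ax ay az grip; .... A call has 1 to 12 rows; each row shifts and turns the commanded pose from where the row before left it; what a row does not reach is not made up. A row lasts 1/12 s, in which the tool goes at most 41.7 mm and 7.16 degrees, less where a joint would pass 70% of its speed; a pose out of reach is approached as far as the arm can. A call with a gripper value outside its range is refused whole. The fingers move at their own pace and stop on an object; "force" is the grip in N (left out, the last holds). Time passes only in rows, so rows that do not move let the fingers close. It gives the time, the measured TCP pose, the force, the opening and the grip force at its end, in the units of the state.
- manip.read_state(): the state, without advancing time (a new reading comes with each control period).
- manip.read_camera(name): name is "scene" or "side" or "wrist"; returns a dict with "img" (420x560x3 uint8, red, green, blue), "camera_matrix" (3x3 intrinsics, pixels), "k1" (the pictures are not rectified: a ray, as slopes to the right and down, at radius r is drawn at 1 + k1 r^2 times it, then the intrinsics apply), "world_to_cam" (4x4, takes a point from world to camera coordinates). Camera axes: x right, y down, z forward; pixel columns grow to the right and rows downward; lengths in m; the calibration is good to about 2 mm. A picture is of the moment at which its call begins. There is no depth.
- manip.finish_job(): hands the job in; it is judged then, once.
The state is a dict: "t": time; "qpos": joint angles; "joint_vel": joint speeds; "effort": joint torques, N m; "ee_pos": TCP position; "tcp_rot": TCP orientation; "ft_force": force on the tool from outside, world axes, zero at the start; "wrist_torque": the same for the moment, N m; "gripper_width": opening from 0.0 (shut) to 1.0 (fully open); "gripper_force": force on a finger pad.
Only numpy, scipy, OpenCV 4.12 (cv2) and the standard library are available. Lean on these libraries where they do the work, as an engineer would, in place of code of your own. Each camera call takes 0.05 s, during which the arm holds its last target. There are 200 camera calls.

## Task

Set the three porcelain spot plates to drain in the tray as an overlapping fan, wells up and square to the tray: first white at the yellow rib nearest the black head bar, then blue at the middle rib, then brown at the last. Put each in heel first (black-striped end), held clearly steeper than it will lie, slide the heel low along the floor towards the robot until you feel it press fully home against the head-bar side of its rib, then lay the other end gently on the head bar or the plate before it and let go. Leave the bottle, beaker and jar where they are.

Things in the scene. Friction and masses are not known exactly. Their poses are not given: they have to be found in the camera images.
- tray: Fixed grey draining tray, 320 (x) x 170 (y) mm; rim 10 mm high, 5 mm thick; origin at the centre of its underside on the bench, z up; floor 4 mm above the bench. -x end roughly towards the robot. In it a comb is firmly clipped, anywhere within 15 mm either way of mid along x: not in the state, so feel (or look) for it; it does not shift under a push below 30 N. See liner.
- liner: The tray's fixed flat floor liner (309 x 159 x 4 mm, origin below its centre, axes as the tray). Comb on it, on the tray's middle line, 70 mm wide in y: yellow ribs 5 mm thick, 4.5 mm high above the floor; with the comb in mid position their stop faces (+x sides) are at tray x = 10 (rib 1), -55 (rib 2), -120 mm (rib 3); black head bar 10 mm thick, 15 mm high, centre at x = 113 mm.
- white_center (a point): White rigid porcelain spot plate, 120 (x) x 60 (y) x 10 (z) mm, about 160 g, with eight shallow wells drawn on its top; lies flat on the bench, wells up. This point is its centre, half-way up; z out of the wells' side. A black stripe across the top marks its heel end (-x); grasp it across its 60 mm width.
- white_heel (a point): Middle of the lower edge of the white plate's heel end (the end with the black stripe): 60 mm from its centre along the plate's -x, on its underside; axes as the plate.
- white: The white plate itself; origin at the centre of its underside, 5 mm below white_center; axes as above. Laid properly it slopes about 0.15 rad, its head end resting on the head bar.
- blue_center (a point): Blue rigid porcelain spot plate, 120 (x) x 60 (y) x 10 (z) mm, about 160 g, with eight shallow wells drawn on its top; lies flat on the bench, wells up. This point is its centre, half-way up; z out of the wells' side. A black stripe across the top marks its heel end (-x); grasp it across its 60 mm width.
- blue_heel (a point): Middle of the lower edge of the blue plate's heel end (the end with the black stripe): 60 mm from its centre along the plate's -x, on its underside; axes as the plate.
- blue: The blue plate itself; origin at the centre of its underside, 5 mm below blue_center; axes as above. Laid properly it slopes about 0.15 rad, its head end resting on the plate before it.
- brown_center (a point): Terracotta-brown rigid porcelain spot plate, 120 (x) x 60 (y) x 10 (z) mm, about 160 g, with eight shallow wells drawn on its top; lies flat on the bench, wells up. This point is its centre, half-way up; z out of the wells' side. A black stripe across the top marks its heel end (-x); grasp it across its 60 mm width.
- brown_heel (a point): Middle of the lower edge of the brown plate's heel end (the end with the black stripe): 60 mm from its centre along the plate's -x, on its underside; axes as the plate.
- brown: The brown plate itself; origin at the centre of its underside, 5 mm below brown_center; axes as above. Laid properly it slopes about 0.15 rad, its head end resting on the plate before it.
- reagent: Amber bottle with blue cap, 70 mm wide, 150 mm tall; bystander, not to be disturbed; origin at the centre of its underside.
- beaker: Clear glass beaker, 72 mm wide, 90 mm tall; bystander, not to be disturbed; origin at the centre of its underside.
- jar: Clear glass jar with blue cap, 60 mm wide, 80 mm tall; bystander, not to be disturbed; origin at the centre of its underside.
Not all that is in view belongs to the job. Of the things shaped like the blue, the blue one is meant.

How it is judged:
By the outcome, as a careful person would: the job done as asked, in the order asked, and still so for the second after the job is handed in, with the robot touching nothing.
It also fails if it takes over 70 s, if anything falls off the work surface, if the arm or the gripper's body presses on something with over 40 N, if the wrist force passes 120 N, or if a joint passes its speed limit or range.

## Working session

There is one attempt and no reset: what is moved stays moved. The work goes in short steps, Python scripts to look and compute and a tool call to move; the robot and the scene stay as the last step left them, time stands still between calls to the robot, and variables do not carry over. Pictures are saved under pics/ and viewed, at most 10 in all, crops included, and the job is handed in when it is done.

Besides the shell and the picture viewer there is one more tool, called after ">>>" as name(argument=value, ...) on one line, values as JSON. apply_moves: Moves the arm, as the interface text tells. Its arguments: {"type":"object","properties":{"moves":{"type":"string"},"force":{"type":"number"}},"required":["moves"]}

```bash
ls; mkdir -p pics
python3 - <<'E'
from workcell import manip
import cv2
for n in ("scene","side"):
    c=manip.read_camera(n); cv2.imwrite(f"pics/{n}0.png",cv2.resize(c["img"][:,:,::-1],None,fx=1.4,fy=1.4,interpolation=cv2.INTER_CUBIC))
    print(n,c["camera_matrix"],c["k1"],c["world_to_cam"])
print(manip.read_state())
E
```

```text
pics
scene [[432.966106     0.         279.26994496]
 [  0.         432.966106   214.77262043]
 [  0.           0.           1.        ]] -0.12089624918487593 [[-0.69425034  0.71969801 -0.00715845  0.34490944]
 [ 0.39144895  0.36922414 -0.84287677 -0.18608824]
 [-0.60397366 -0.58796965 -0.53805901  1.63270365]
 [ 0.          0.          0.          1.        ]]
side [[538.8020076    0.         281.05662089]
 [  0.         538.8020076  213.08515226]
 [  0.           0.           1.        ]] -0.07095363653610252 [[-0.92611675 -0.37661611 -0.02163518  0.51824164]
 [-0.21262472  0.5685082  -0.79472584  0.13525904]
 [ 0.31160633 -0.73140873 -0.60658286  1.41006984]
 [ 0.          0.          0.          1.        ]]
{'t': 0.1, 'qpos': array([-7.35627906e+01,  1.51642565e+01,  9.19716200e+01, -6.49376873e-04,
        7.29766670e+01, -2.11446258e+00]), 'joint_vel': array([-0.0667035 , -0.21471385, -0.1833127 , -0.07591853,  0.01036514,
       -0.02326634]), 'effort': array([ 1.07681481e-03, -5.03617215e+01, -3.58071828e+01,  7.32595730e-02,
        2.33952119e-02, -4.70823329e-05]), 'ee_pos': array([ 0.21455803, -0.63927872,  0.21033649]), 'tcp_rot': array([-1.79887510e+02, -3.53227223e-03,  1.85518592e+01]), 'ft_force': array([-0.10057348, -0.12237979, -0.08858448]), 'wrist_torque': array([-0.0187496 ,  0.05785114,  0.01597088]), 'gripper_force': 0.0, 'gripper_width': 0.9992638818672304}
```

View pics/scene0.png

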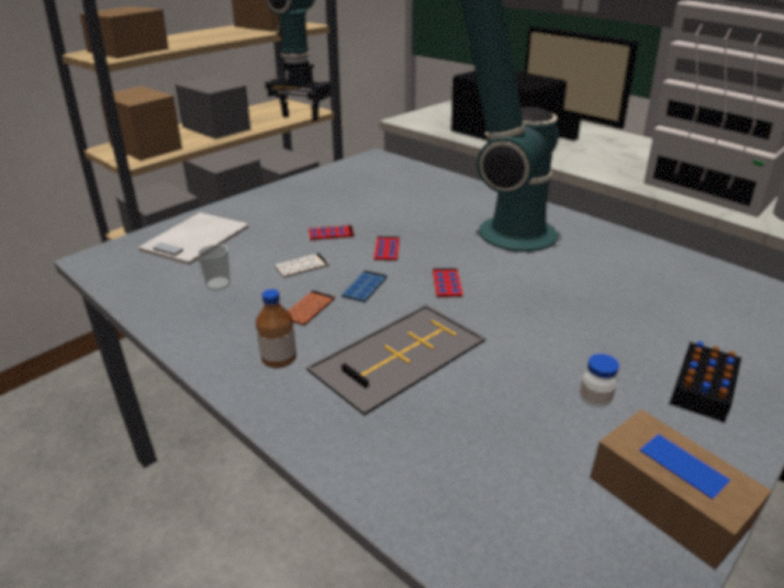

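View pics/side0.png

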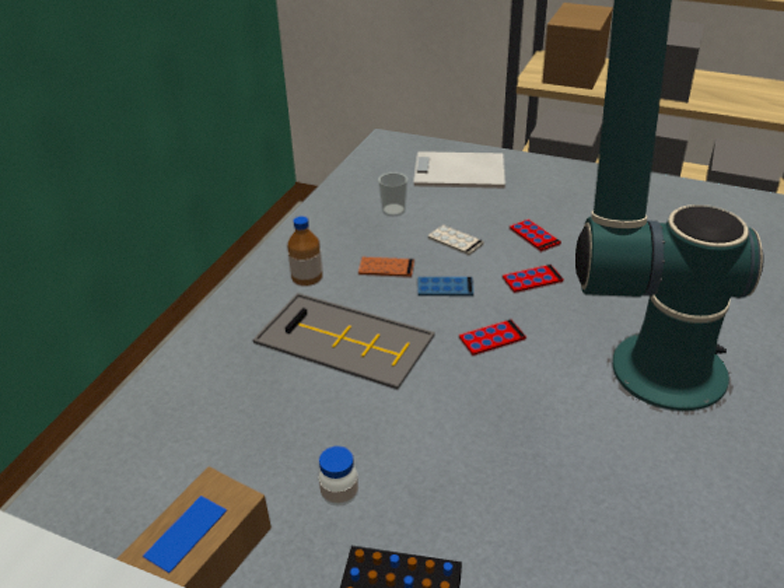

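The pictures show the tray (scene 395,358; side 345,340), with the black head bar at its far-from-robot end. Pieces in the side view:
- White plate (455,239)
- Brown plate (386,267)
- Blue plate (445,286)
- Three red plates with blue wells (535,234), (532,278) and (492,337)

The red ones are decoys. The plate at (445,286) has a blue body, so it fits "the blue one". I'll confirm it in one crop.

Run:
```python
from workcell import manip
import cv2
c=manip.read_camera("side"); im=c["img"][140:285,175:415,::-1]
cv2.imwrite("pics/crop1.png",cv2.resize(im,None,fx=3.3,fy=3.3,interpolation=cv2.INTER_CUBIC))
```

```text
(no output)
```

View pics/crop1.png

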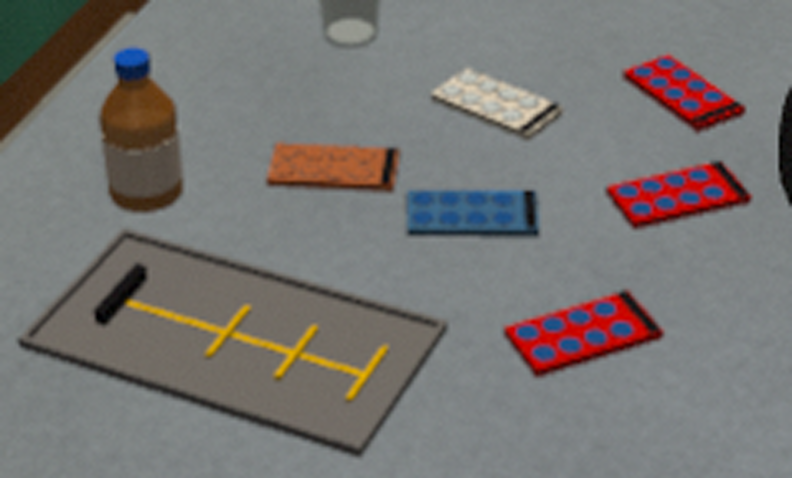

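The crop confirms that the plate at crop (472,212) is the blue one, with a blue body and its stripe to the right. White is at (497,100) and brown at (333,166). The comb ribs are at (228,331), (297,352) and (367,372), and the head bar is at (121,293). Now I'll turn corners into poses.

```bash
cat > h.py <<'E'
import numpy as np, cv2
from workcell import manip
from scipy.optimize import least_squares
def ray(c,px,z):
    K=c["camera_matrix"];W=c["world_to_cam"];px=np.atleast_2d(np.asarray(px,float))
    d=(px-K[:2,2])/K[0,0]; u=d.copy()
    for _ in range(20): u=d/(1+c["k1"]*(u**2).sum(1,keepdims=True))
    v=np.c_[u,np.ones(len(u))]@W[:3,:3]; o=-W[:3,:3].T@W[:3,3]
    return (o+v*((z-o[2])/v[:,2:]))[:,:2]
def proj(c,P):
    W=c["world_to_cam"];p=np.atleast_2d(P)@W[:3,:3].T+W[:3,3];s=p[:,:2]/p[:,2:]
    s=s*(1+c["k1"]*(s**2).sum(1,keepdims=True));return s*c["camera_matrix"][0,0]+c["camera_matrix"][:2,2]
def rect(P,lx,ly):
    """P: corners head-left.. any cyc order with first two edge = heel edge; returns x,y,yaw,resid"""
    M=np.array([[-lx,-ly],[-lx,ly],[lx,ly],[lx,-ly]])/2
    f=lambda q:(M@np.array([[np.cos(q[2]),np.sin(q[2])],[-np.sin(q[2]),np.cos(q[2])]])+q[:2]-P).ravel()
    d=P[2:].mean(0)-P[:2].mean(0)
    r=least_squares(f,[*P.mean(0),np.arctan2(d[1],d[0])]);return r.x[:2].round(4),np.degrees(r.x[2]).round(2),np.abs(r.fun).max().round(4)
E
python3 - <<'E'
from h import *
c=manip.read_camera("side")
o=lambda P:(np.array(P)+.5)/3.3-.5+[175,140]
D={"white":[(560,107),(525,132),(433,93),(467,68)],"blue":[(537,191),(538,231),(407,231),(407,191)],"brown":[(398,149),(393,184),(268,182),(275,143)]}
for k,P in D.items():
    W=ray(c,o(P),.01)
    A=rect(W,.12,.06); B=rect(W[[1,0,3,2]],.12,.06); print(k,A,B)
P=[(446,324),(361,452),(22,342),(125,233)]
W=ray(c,o(P),.01);print("tray",rect(W,.32,.17),rect(W[[1,0,3,2]],.32,.17))
(x,y),yaw,_=min(rect(W,.32,.17),rect(W[[1,0,3,2]],.32,.17),key=lambda a:a[2])
t=np.radians(yaw);R=np.array([[np.cos(t),-np.sin(t)],[np.sin(t),np.cos(t)]])
for n,P,z in (("r1",[(247,307),(208,355)],.0085),("r2",[(315,327),(278,377)],.0085),("r3",[(385,347),(349,398)],.0085),("bar",[(143,267),(100,316)],.019)):
    print(n,((ray(c,o(P),z)-[x,y])@R).round(4))
for n,P in (("bottle",(145,208)),("beaker",(350,40)),): print(n,ray(c,o([P]),0))
print("jar",ray(c,[[339/1.4,492/1.4]],0))
c=manip.read_camera("wrist");cv2.imwrite("pics/w0.png",c["img"][:,:,::-1]);print(c["world_to_cam"].round(3),c["camera_matrix"][0,0])
E
```

```text
white (array([ 0.5179, -0.2806]), np.float64(-18.18), np.float64(0.0037)) (array([ 0.5179, -0.2806]), np.float64(-18.53), np.float64(0.0578))
blue (array([ 0.4789, -0.0957]), np.float64(20.25), np.float64(0.0013)) (array([ 0.4789, -0.0957]), np.float64(20.81), np.float64(0.0578))
brown (array([ 0.6264, -0.1201]), np.float64(17.14), np.float64(0.0025)) (array([ 0.6264, -0.1201]), np.float64(16.98), np.float64(0.0597))
tray (array([0.6092, 0.1387]), np.float64(-3.48), np.float64(0.0027)) (array([0.6092, 0.1387]), np.float64(-3.58), np.float64(0.1693))
r1 [[ 0.0076 -0.0371]
 [ 0.0075  0.0315]]
r2 [[-0.0575 -0.0372]
 [-0.0582  0.0319]]
r3 [[-0.1222 -0.0379]
 [-0.122   0.0309]]
bar [[ 0.1103 -0.0373]
 [ 0.1091  0.0355]]
bottle [[ 0.76949731 -0.0063711 ]]
beaker [[ 0.70430154 -0.3526559 ]]
jar [[0.45883742 0.47949608]]
[[ 0.318 -0.948 -0.    -0.674]
 [-0.903 -0.303  0.305 -0.04 ]
 [-0.289 -0.097 -0.952  0.39 ]
 [ 0.     0.     0.     1.   ]] 292.885241225866
```

>>> apply_moves(moves="0.0239 0.0303 -0.0025 0 0 -3.06 -1;0.0239 0.0303 -0.0025 0 0 -3.06 -1;0.0239 0.0303 -0.0025 0 0 -3.06 -1;0.0239 0.0303 -0.0025 0 0 -3.06 -1;0.0239 0.0303 -0.0025 0 0 -3.06 -1;0.0239 0.0303 -0.0025 0 0 -3.06 -1;0.0239 0.0303 -0.0025 0 0 -3.06 -1;0.0239 0.0303 -0.0025 0 0 -3.06 -1;0.0239 0.0303 -0.0025 0 0 -3.06 -1;0.0239 0.0303 -0.0025 0 0 -3.06 -1;0.0239 0.0303 -0.0025 0 0 -3.06 -1;0.0239 0.0303 -0.0025 0 0 -3.06 -1", force=45)

```text
t: 1.25
ee_pos: [0.5024, -0.2746, 0.1815]
tcp_rot: [180.0, -0.0, -18.3]
ft_force: [1.0, -0.2, -0.6]
gripper_width: 1.007
gripper_force: 0.0
```

```bash
cat >> h.py <<'E'
def st():
    s=manip.read_state(); print("t",round(s["t"],2),"p",s["ee_pos"].round(4),"rpy",s["tcp_rot"].round(2),"F",s["ft_force"].round(1),"q",s["qpos"].round(0),"w",round(s["gripper_width"]*88,1)); return s
def mask(img,name):
    h=cv2.cvtColor(img,cv2.COLOR_RGB2HSV)
    lo,hi={"white":((0,0,165),(180,70,255)),"blue":((100,110,60),(115,255,255)),"brown":((3,110,90),(14,255,255))}[name]
    return cv2.inRange(h,lo,hi)
def plate(c,name,near,z=.01):
    m=cv2.morphologyEx(mask(c["img"],name),cv2.MORPH_CLOSE,np.ones((7,7)))
    best=None
    for k in cv2.findContours(m,cv2.RETR_EXTERNAL,cv2.CHAIN_APPROX_NONE)[0]:
        if len(k)<60: continue
        W=ray(c,k[:,0,:],z); r=cv2.minAreaRect((W*1000).astype(np.float32)); d=np.hypot(*(np.array(r[0])/1000-near))
        if min(r[1])>30 and (best is None or d<best[0]): best=(d,r,k)
    return best
E
python3 - <<'E'
from h import *
st(); c=manip.read_camera("wrist"); im=c["img"]; cv2.imwrite("pics/w1.png",im[:,:,::-1]); b=plate(c,"white",[.518,-.281]); print(b and b[1])
E
```

```text
t 1.25 p [ 0.5024 -0.2746  0.1815] rpy [ 1.7999e+02 -2.0000e-02 -1.8320e+01] F [ 1.  -0.2 -0.6] q [-31.   5. 107.  -0.  68.  77.] w 88.6
((527.084716796875, -274.02337646484375), (188.64967346191406, 320.1083068847656), 39.80292892456055)
```

View pics/w1.png

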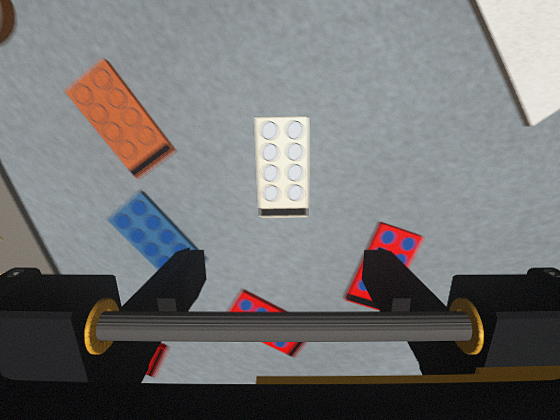

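The wrist view shows the white plate at about (282,165) with its stripe at the bottom (y≈212). Blue (158,230) and brown (120,118) are also in view.

Run:
```python
from h import *
c=manip.read_camera("wrist"); s=st()
W=ray(c,[(308,215),(258.5,215),(254,117),(309,117)],.01); 
print(rect(W,.12,.06),rect(W[[1,0,3,2]],.12,.06), np.linalg.norm(W-np.roll(W,1,0),axis=1))
W=ray(c,[(174,150),(137,177),(67,93),(104,59)],.01);print("brown",rect(W,.12,.06),rect(W[[1,0,3,2]],.12,.06),np.linalg.norm(W-np.roll(W,1,0),axis=1))
h=cv2.cvtColor(c["img"],cv2.COLOR_RGB2HSV)
for p in [(282,140),(262,160),(230,160),(90,115),(155,240),(150,215),(90,250)]: print(p,h[p[1],p[0]])
```

```text
t 1.35 p [ 0.5041 -0.2719  0.181 ] rpy [-179.88    0.    -17.91] F [ 0.5  0.9 -0.6] q [-31.   5. 107.   0.  68.  77.] w 88.1
(array([ 0.5272, -0.2729]), np.float64(-17.53), np.float64(0.0024)) (array([ 0.5272, -0.2729]), np.float64(-17.01), np.float64(0.0582)) [0.11606538 0.06134118 0.11615345 0.06172697]
brown (array([ 0.6359, -0.1159]), np.float64(16.01), np.float64(0.0024)) (array([ 0.6359, -0.1159]), np.float64(16.07), np.float64(0.0575)) [0.11759805 0.05788779 0.11579893 0.05883103]
(282, 140) [103  27 151]
(262, 160) [102  15 165]
(230, 160) [ 94  13 159]
(90, 115) [  8  86 142]
(155, 240) [104 143 164]
(150, 215) [108 183 160]
(90, 250) [ 99  23 157]
```

Run:
```python
from h import *
st()
for n in ("scene","side","wrist"):
    c=manip.read_camera(n);h=cv2.cvtColor(c["img"],cv2.COLOR_RGB2HSV)
    for k,near,rng in (("blue",(.482,-.092),((98,90,50),(118,255,255))),("brown",(.63,-.118),((3,70,60),(15,255,255))),("white",(.522,-.277),((18,6,140),(40,110,255)))):
        p=proj(c,[[*near,.01]])[0]; w=np.zeros(h.shape[:2],np.uint8)
        P=proj(c,[[near[0]+a*.085,near[1]+b*.085,.01] for a,b in((-1,-1),(-1,1),(1,1),(1,-1))]); cv2.fillConvexPoly(w,P.astype(np.int32),255)
        m=cv2.morphologyEx(cv2.inRange(h,*rng)&w,cv2.MORPH_CLOSE,np.ones((5,5)))
        K=max(cv2.findContours(m,cv2.RETR_EXTERNAL,cv2.CHAIN_APPROX_NONE)[0],key=cv2.contourArea,default=None)
        if K is None: continue
        W=ray(c,K[:,0,:],.01); r=cv2.minAreaRect((W*1000).astype(np.float32)); b=cv2.boundingRect(K)
        print(n,k,np.round(r[0],1),np.round(r[1],1),round(r[2],1),b)
st()
```

```text
t 1.35 p [ 0.5041 -0.2719  0.181 ] rpy [-179.88    0.    -17.91] F [ 0.5  0.9 -0.6] q [-31.   5. 107.   0.  68.  77.] w 88.1
scene blue [492. -90.] [113.7  57.3] 19.1 (245, 195, 30, 20)
scene brown [ 646.2 -128.8] [141.2 119.4] 0.8 (187, 208, 51, 28)
scene white [ 532.9 -281.1] [55.6 82.2] 64.0 (200, 183, 24, 11)
side blue [477.7 -93.9] [114.   60.9] 20.5 (299, 198, 39, 13)
side brown [ 625.6 -117.3] [121.1  69.9] 14.7 (256, 183, 40, 15)
side white [ 517.5 -281.9] [ 64.2 123.5] 72.6 (306, 160, 36, 19)
wrist blue [493.1 -98.3] [99.4 62.9] 19.6 (109, 191, 90, 79)
wrist brown [ 630.1 -124.1] [119.9  62.2] 15.6 (67, 59, 110, 120)
wrist white [ 520.4 -280.9] [ 59.8 119.2] 72.8 (257, 117, 53, 101)
t 1.5 p [ 0.5013 -0.2764  0.1814] rpy [ 1.7997e+02  3.0000e-02 -1.8080e+01] F [-0.2 -0.2 -0.2] q [-31.   5. 107.  -0.  68.  77.] w 87.9
```

>>> apply_moves(moves="0.001 0.001 -0.035 0 0 0.7 -1;0 0 -0.035 0 0 0 -1;0 0 -0.035 0 0 0 -1;0 0 -0.035 0 0 0 -1;0 0 -0.025 0 0 0 -1;0 0 -0.013 0 0 0 -1;0 0 0 0 0 0 -1;0 0 0 0 0 0 1;0 0 0 0 0 0 1;0 0 0 0 0 0 1;0 0 0 0 0 0 1;0 0 0 0 0 0 1", force=45)

```text
t: 2.5
ee_pos: [0.5037, -0.276, 0.0052]
tcp_rot: [180.0, -0.2, -17.5]
ft_force: [-0.2, 0.0, -0.2]
gripper_width: 0.647
gripper_force: 0.0
```

>>> apply_moves(moves="0 0 0 0 0 0 1;0 0 0 0 0 0 1")

```text
t: 2.67
ee_pos: [0.503, -0.2754, 0.0041]
tcp_rot: [180.0, -0.1, -17.5]
ft_force: [0.3, -0.0, 0.6]
gripper_width: 0.49
gripper_force: 0.0
```

Run:
```python
from h import *
st(); c=manip.read_camera("wrist"); cv2.imwrite("pics/w2.png",c["img"][:,:,::-1]);
```

```text
t 2.67 p [ 0.503  -0.2754  0.0041] rpy [ 1.7999e+02 -6.0000e-02 -1.7450e+01] F [ 0.3 -0.   0.6] q [-31.  16. 114.   0.  49.  76.] w 43.1
```

View pics/w2.png

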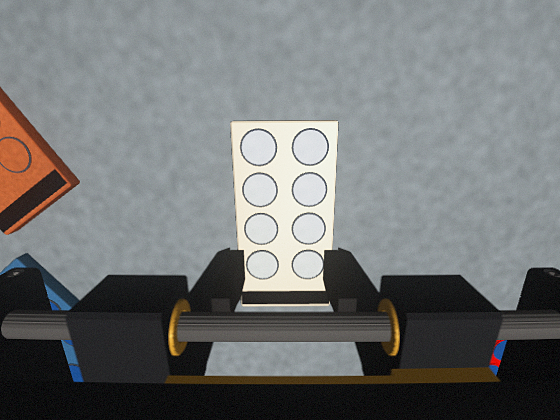

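The picture shows the white plate between the two fingers, whose inner edges at x≈242 and 327 sit at the plate's sides. The fingers are still closing, so I'll let them finish.

>>> apply_moves(moves="0 0 0 0 0 0 1;0 0 0 0 0 0 1;0 0 0 0 0 0 1;0 0 0 0 0 0 1")

```text
t: 3.05
ee_pos: [0.5025, -0.2753, 0.0034]
tcp_rot: [-180.0, 0.0, -17.5]
ft_force: [-0.0, 0.1, 0.6]
gripper_width: 0.144
gripper_force: 0.0
```

Run:
```python
from h import *
s=st(); c=manip.read_camera("wrist"); print(proj(c,[s["ee_pos"]]), ray(c,[(245,303),(326,303),(232,121),(338,121)],.01)); cv2.imwrite("pics/w3.png",c["img"][180:340,160:420,::-1].repeat(3,0).repeat(3,1)); print(s["gripper_force"])
```

```text
t 3.05 p [ 0.5025 -0.2753  0.0034] rpy [-1.800e+02  1.000e-02 -1.746e+01] F [-0.   0.1  0.6] q [-31.  17. 114.  -0.  49.  76.] w 12.7
[[285.08999718 246.14075684]] [[ 0.4739101  -0.23836116]
 [ 0.45769505 -0.28973003]
 [ 0.58514021 -0.27079314]
 [ 0.56783871 -0.32584033]]
0.0
```

View pics/w3.png

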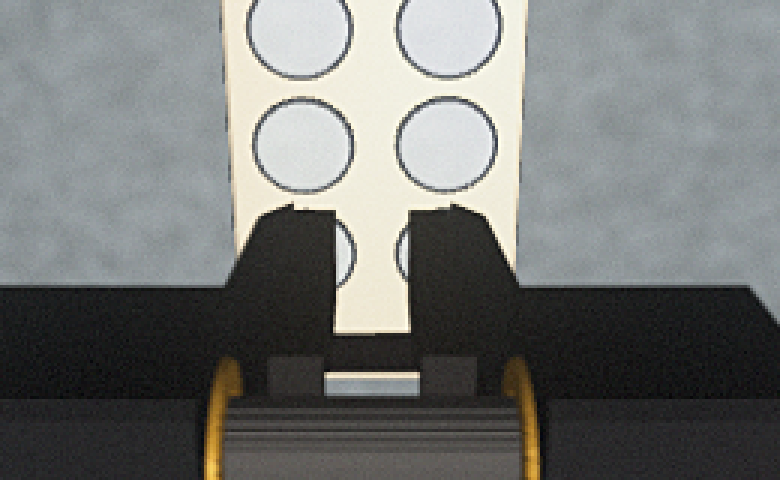

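The fingers are closing above the plate, not on its sides: at (105,80) they cover the lower wells. I'll check the real tip height from the image before going on.

Run:
```python
from h import *
c=manip.read_camera("wrist"); s=st(); im=c["img"]
R=cv2.Rodrigues(np.zeros(3))[0]; y=np.radians(s["tcp_rot"][2]); ax=np.array([np.cos(y),np.sin(y),0]); ay=np.array([-np.sin(y),np.cos(y),0])
w=s["gripper_width"]*.088
for h in (0,.01,.02,.03,.04):
    P=[s["ee_pos"]+a*ax+b*ay+[0,0,h] for a in (-.009,.009) for b in (-w/2,w/2)]; print(h,proj(c,P).round(0).tolist())
print(manip.tcp_to_grasp)
W=c["world_to_cam"]; print(-W[:3,:3].T@W[:3,3])
cv2.imwrite("pics/w4.png",im[:,:,::-1])
```

```text
t 3.15 p [ 0.5025 -0.2753  0.0034] rpy [-1.800e+02  1.000e-02 -1.747e+01] F [ 0.2 -0.2  0.6] q [-31.  17. 114.   0.  49.  76.] w 5.0
0 [[289.0, 259.0], [281.0, 259.0], [289.0, 233.0], [281.0, 233.0]]
0.01 [[289.0, 266.0], [281.0, 266.0], [289.0, 239.0], [281.0, 239.0]]
0.02 [[289.0, 274.0], [281.0, 274.0], [290.0, 247.0], [281.0, 247.0]]
0.03 [[290.0, 284.0], [281.0, 284.0], [290.0, 254.0], [281.0, 254.0]]
0.04 [[290.0, 294.0], [281.0, 294.0], [291.0, 263.0], [281.0, 263.0]]
0.0187
[ 0.57922703 -0.29813065  0.17599829]
```

The tip edge at image y≈250 puts the real finger tips about 20 mm above the reported TCP. I'll open, then go down carefully and watch the force.

>>> apply_moves(moves="0 0 0 0 0 0 -1;0 0 0 0 0 0 -1;0 0 0 0 0 0 -1;0 0 0 0 0 0 -1;0 0 0 0 0 0 -1;0 0 0 0 0 0 -1;0 0 0 0 0 0 -1;0 0 0 0 0 0 -1;0 0 0 0 0 0 -1;0 0 0 0 0 0 -1;0 0 0 0 0 0 -1;0 0 0 0 0 0 -1")

```text
t: 4.15
ee_pos: [0.5025, -0.2753, 0.0035]
tcp_rot: [-180.0, 0.0, -17.5]
ft_force: [-0.4, -0.0, -0.7]
gripper_width: 0.939
gripper_force: 0.0
```

>>> apply_moves(moves="0 0 -0.003 0 0 0 -1;0 0 -0.003 0 0 0 -1;0 0 0 0 0 0 -1")

```text
t: 4.4
ee_pos: [0.502, -0.275, -0.0033]
tcp_rot: [-180.0, 0.1, -17.5]
ft_force: [-0.7, 0.3, 0.3]
gripper_width: 1.001
gripper_force: 0.0
```

Run:
```python
from h import *
s=st()
for n in ("wrist","side"):
    c=manip.read_camera(n); p=proj(c,[s["ee_pos"]])[0]; print(n,p)
    if n=="wrist": a=c["img"][170:330,130:430]
    else: x,y=p.astype(int); b=c["img"][y-70:y+30,x-90:x+97]
a=cv2.resize(a,(780,416));b=cv2.resize(b,(780,417))[160:330]
cv2.imwrite("pics/w5.png",np.vstack([a,b])[:,:,::-1])
```

```text
t 4.4 p [ 0.502  -0.275  -0.0033] rpy [-1.7998e+02  8.0000e-02 -1.7470e+01] F [-0.7  0.3  0.3] q [-31.  17. 115.   0.  48.  76.] w 88.1
wrist [285.05577737 246.13728711]
side [328.81056675 175.01960352]
```

View pics/w5.png

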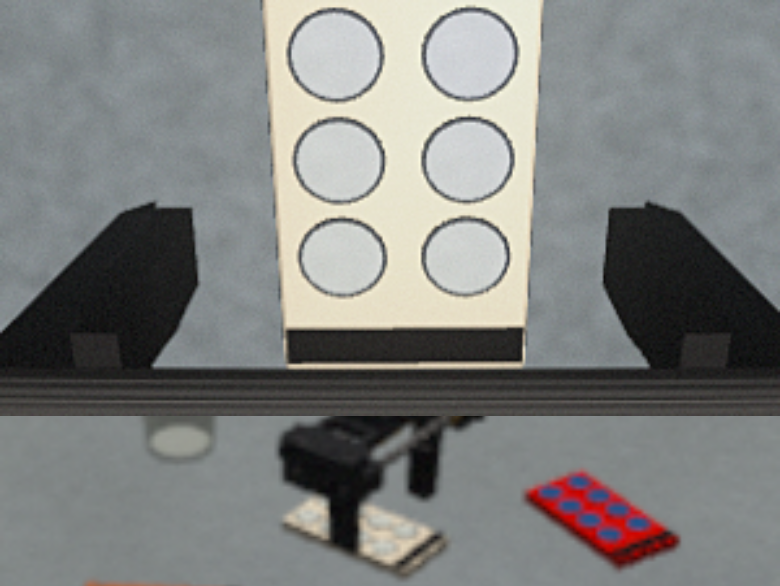

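In the wrist part (top), the fingers are well clear of the plate, with tips near (190,208) and (610,208). In the side part (bottom), the tips at (345,545) and (425,497) hover about 20 mm above the reported TCP. I'll lower by feel.

>>> apply_moves(moves="0 0 -0.005 0 0 0 -1;0 0 -0.004 0 0 0 -1;0 0 -0.001 0 0 0 -1;0 0 0 0 0 0 -1")

```text
t: 4.83
ee_pos: [0.502, -0.275, -0.0133]
tcp_rot: [-180.0, 0.1, -17.5]
ft_force: [-0.4, 0.3, 0.4]
gripper_width: 0.999
gripper_force: 0.0
```

>>> apply_moves(moves="0 0 -0.002 0 0 0 -1;0 0 -0.001 0 0 0 -1;0 0 0 0 0 0 -1")

```text
t: 5.08
ee_pos: [0.5024, -0.2752, -0.0157]
tcp_rot: [-180.0, 0.0, -17.5]
ft_force: [-0.1, -0.5, 0.3]
gripper_width: 1.003
gripper_force: 0.0
```

>>> apply_moves(moves="0 0 -0.0015 0 0 0 -1;0 0 0 0 0 0 -1")

```text
t: 5.25
ee_pos: [0.5025, -0.2753, -0.0171]
tcp_rot: [-180.0, 0.0, -17.5]
ft_force: [-1.2, 0.1, -0.9]
gripper_width: 1.003
gripper_force: 0.0
```

>>> apply_moves(moves="0 0 -0.0015 0 0 0 -1;0 0 0 0 0 0 -1")

```text
t: 5.42
ee_pos: [0.5025, -0.2753, -0.0187]
tcp_rot: [-180.0, 0.0, -17.5]
ft_force: [-0.4, -0.0, 0.4]
gripper_width: 0.999
gripper_force: 0.0
```

Run:
```python
from h import *
s=st(); c=manip.read_camera("wrist"); a=c["img"]; print(plate.__name__)
h=cv2.cvtColor(a,cv2.COLOR_RGB2HSV)
print("tip rows (darkest finger top edge):",[int(np.where(h[200:330,x,2]<45)[0][0]+200) for x in (190,195,200,370,375,380)])
```

```text
t 5.42 p [ 0.5025 -0.2753 -0.0187] rpy [-1.800e+02  1.000e-02 -1.747e+01] F [-0.4 -0.   0.4] q [-31.  18. 115.   0.  47.  76.] w 87.9
plate
tip rows (darkest finger top edge): [251, 250, 250, 250, 250, 249]
```

>>> apply_moves(moves="0 0 -0.001 0 0 0 1;0 0 0 0 0 0 1;0 0 0 0 0 0 1;0 0 0 0 0 0 1;0 0 0 0 0 0 1;0 0 0 0 0 0 1;0 0 0 0 0 0 1")

```text
t: 6.05
ee_pos: [0.5026, -0.2754, -0.0195]
tcp_rot: [180.0, -0.0, -17.5]
ft_force: [-0.6, -0.1, -0.0]
gripper_width: 0.662
gripper_force: 45.0
```

The white plate is gripped at 58 mm with 45 N. Now I'll lift it and measure the comb by its yellow pixels while carrying.

>>> apply_moves(moves="0 0 0.03 0 0 0 1;0 0 0.035 0 0 0 1;0.0165 0.03 0.02 0 0 1.3 1;0.0165 0.036 0.01 0 0 1.3 1;0.0165 0.036 0.01 0 0 1.3 1;0.0165 0.036 0.01 0 0 1.3 1;0.0165 0.036 0.01 0 0 1.3 1;0.0165 0.036 0 0 0 1.3 1;0.0165 0.036 0 0 0 1.3 1;0.0165 0.036 0 0 0 1.3 1;0.0165 0.036 0 0 0 1.3 1;0.0165 0.036 0 0 0 1.3 1")

```text
t: 7.05
ee_pos: [0.6674, 0.0806, 0.1048]
tcp_rot: [180.0, 0.1, -4.4]
ft_force: [-0.1, -0.4, -1.1]
gripper_width: 0.661
gripper_force: 45.0
```

```bash
cat >> h.py <<'E'
T0=(np.array([.6092,.1387]),np.radians(-3.5))
def comb(c):
    h=cv2.cvtColor(c["img"],cv2.COLOR_RGB2HSV); m=cv2.inRange(h,(17,120,70),(32,255,255))
    v,u=np.nonzero(m); W=ray(c,np.c_[u,v],.0085); o,t=T0; R=np.array([[np.cos(t),-np.sin(t)],[np.sin(t),np.cos(t)]])
    L=(W-o)@R
    for x0 in (.0075,-.0575,-.1225):
        k=(abs(L[:,0]-x0)<.02)&(abs(L[:,1])<.05)
        a=L[k]; e=a[abs(a[:,1])>.012]
        if len(e)<15: print("rib",x0,len(e)); continue
        p=np.polyfit(e[:,1],e[:,0],1); ym=(e[:,1].max()+e[:,1].min())/2
        print("rib",x0,"n",len(e),"x@0",p[1].round(4),"skew deg",np.degrees(p[0]).round(2),"y",e[:,1].min().round(4),e[:,1].max().round(4),"world",(o+R@[np.polyval(p,ym),ym]).round(4))
E
python3 - <<'E'
from h import *
st()
for n in ("side","wrist","scene"):
    c=manip.read_camera(n); print(n); comb(c)
    if n=="wrist": cv2.imwrite("pics/w6.png",c["img"][:,:,::-1])
E
```

```text
t 7.05 p [0.6674 0.0806 0.1048] rpy [ 1.7999e+02  7.0000e-02 -4.3900e+00] F [-0.1 -0.4 -1.1] q [ 5. 19. 98. -0. 63. 99.] w 58.2
side
rib 0.0075 n 36 x@0 0.008 skew deg -0.35 y -0.0403 0.0314 world [0.6169 0.1338]
rib -0.0575 n 36 x@0 -0.0566 skew deg 0.02 y -0.0399 0.0332 world [0.5525 0.1388]
rib -0.1225 n 36 x@0 -0.1216 skew deg -0.21 y -0.0379 0.0339 world [0.4877 0.1441]
wrist
rib 0.0075 0
rib -0.0575 n 73 x@0 -0.0493 skew deg -8.75 y 0.0122 0.0248 world [0.5583 0.1603]
rib -0.1225 n 278 x@0 -0.116 skew deg 0.15 y -0.0385 0.0312 world [0.4932 0.1421]
scene
rib 0.0075 n 32 x@0 0.0151 skew deg 0.96 y -0.0335 0.0336 world [0.6243 0.1378]
rib -0.0575 n 27 x@0 -0.0497 skew deg 0.88 y -0.0321 0.0318 world [0.5596 0.1416]
rib -0.1225 n 22 x@0 -0.1143 skew deg 0.26 y -0.0326 0.03 world [0.495  0.1444]
```

View pics/w6.png

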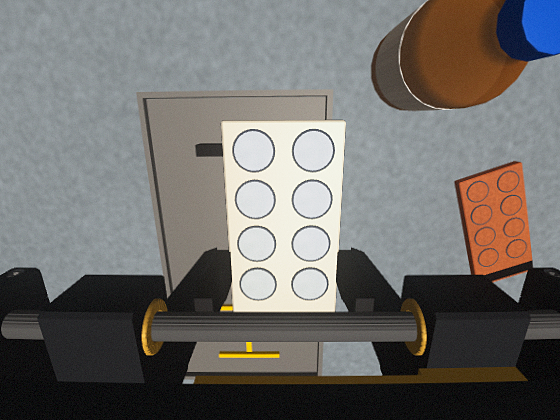

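The wrist view shows the white plate held square over the tray, with tray corners near (138,93) and (332,93), rib 3 at (250,355) and the bottle top right. I'll re-measure once the arm has settled.

>>> apply_moves(moves="0 0 0 0 0 0.5 1;0 0 0 0 0 0 1;0 0 0 0 0 0 1")

```text
t: 7.45
ee_pos: [0.6667, 0.0773, 0.1051]
tcp_rot: [180.0, 0.1, -4.1]
ft_force: [-0.9, 0.1, -2.4]
gripper_width: 0.66
gripper_force: 45.0
```

Run:
```python
from h import *
s=st(); c=manip.read_camera("wrist"); comb(c); im=c["img"]; g=im.max(2).astype(int)
# tray far rim left/right outer edges: along the rows, dark rim transitions left of plate
e=cv2.Canny(cv2.GaussianBlur(cv2.cvtColor(im,cv2.COLOR_RGB2GRAY),(3,3),0),30,80)
L=cv2.HoughLinesP(e[:250,:225],1,np.pi/360,40,minLineLength=45,maxLineGap=6)
o,t=T0;R=np.array([[np.cos(t),-np.sin(t)],[np.sin(t),np.cos(t)]])
for l in L[:,0]:
    W=(ray(c,l.reshape(2,2),.01)-o)@R; d=W[1]-W[0]; print(l,W.round(4).tolist(),np.degrees(np.arctan2(d[1],d[0])).round(2))
```

```text
t 7.45 p [0.6667 0.0773 0.1051] rpy [ 1.7998e+02  7.0000e-02 -4.0600e+00] F [-0.9  0.1 -2.4] q [ 4. 19. 98. -0. 63. 99.] w 58.1
rib 0.0075 n 84 x@0 0.0192 skew deg -13.13 y 0.0122 0.0311 world [0.6247 0.1595]
rib -0.0575 0
rib -0.1225 n 246 x@0 -0.1162 skew deg -0.2 y -0.0378 0.0317 world [0.493  0.1428]
[127  87 152 249] [[0.167, 0.0756], [0.0151, 0.0758]] 179.9
[121  88 146 247] [[0.1663, 0.0809], [0.0174, 0.0816]] 179.73
[130  87 155 249] [[0.1669, 0.073], [0.0151, 0.0728]] -179.93
[133  92 188  92] [[0.1629, 0.071], [0.162, 0.0235]] -91.03
[221 124 224 172] [[0.1352, -0.0029], [0.0926, -0.0026]] 179.57
```

>>> apply_moves(moves="0.0072 0.0128 -0.01 0 0 0.4 1;0.0072 0.0128 -0.01 -0.31 -4.99 0 1;0.0072 0.0128 -0.01 -0.31 -4.99 0 1;0.0072 0.0128 -0.01 -0.31 -4.99 0 1;0 0 -0.02 -0.31 -4.99 0 1;0 0 -0.02 0 0 0 1;0 0 -0.012 0 0 0 1;0 0 -0.004 0 0 0 1;0 0 0 0 0 0 1;0 0 0 0 0 0 1")

```text
t: 8.33
ee_pos: [0.6985, 0.1298, 0.0109]
tcp_rot: [-179.9, -20.1, -3.6]
ft_force: [0.4, -0.0, -1.8]
gripper_width: 0.656
gripper_force: 45.0
```

Run:
```python
from h import *
st(); c=manip.read_camera("side"); comb(c)
p=proj(c,[[.66,.13,.01]])[0].astype(int); x,y=p; cv2.imwrite("pics/s7.png",cv2.resize(c["img"][y-70:y+60,x-85:x+88,::-1],(780,586),interpolation=cv2.INTER_CUBIC))
c=manip.read_camera("wrist"); comb(c)
```

```text
t 8.33 p [0.6985 0.1298 0.0109] rpy [-179.95  -20.13   -3.63] F [ 0.4 -0.  -1.8] q [ 11.  19. 113. -10.  29. 113.] w 57.8
rib 0.0075 n 37 x@0 0.0079 skew deg -0.04 y -0.0403 0.0314 world [0.6168 0.1338]
rib -0.0575 n 36 x@0 -0.0566 skew deg 0.02 y -0.0399 0.0332 world [0.5525 0.1388]
rib -0.1225 n 36 x@0 -0.1216 skew deg -0.21 y -0.0379 0.0339 world [0.4877 0.1441]
rib 0.0075 n 1687 x@0 0.0077 skew deg -0.68 y -0.0494 0.0497 world [0.6169 0.1384]
rib -0.0575 0
rib -0.1225 0
```

View pics/s7.png

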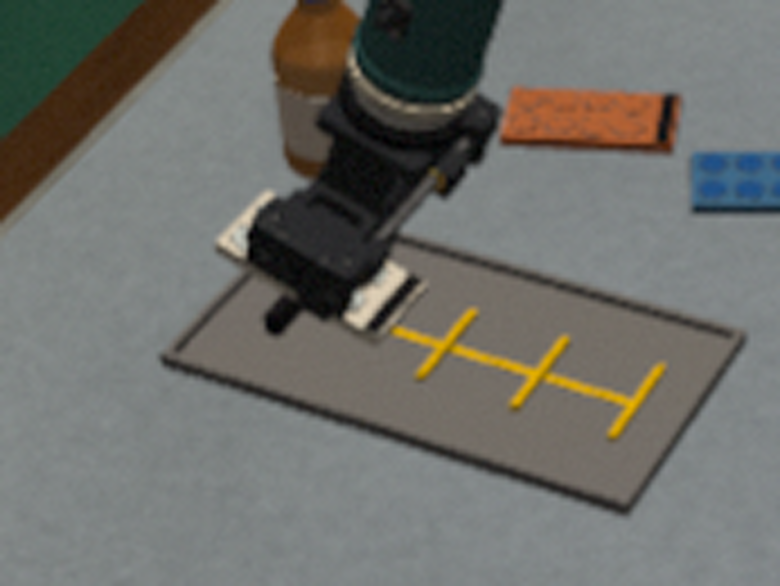

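The side view shows the white plate tilted with its stripe end low at (400,305), just head-side of rib 1 (447,345). Lowering to the floor by feel.

>>> apply_moves(moves="0 0 -0.005 0 0 0 1;0 0 -0.003 0 0 0 1;0 0 0 0 0 0 1")

```text
t: 8.68
ee_pos: [0.6961, 0.1297, 0.0011]
tcp_rot: [180.0, -20.0, -3.6]
ft_force: [0.0, -0.3, -3.2]
gripper_width: 0.658
gripper_force: 45.0
```

>>> apply_moves(moves="0 0 -0.001 0 0 0 1;0 0 0 0 0 0 1")

```text
t: 8.85
ee_pos: [0.6962, 0.1298, 0.0003]
tcp_rot: [180.0, -20.0, -3.6]
ft_force: [0.0, -0.2, -1.6]
gripper_width: 0.658
gripper_force: 45.0
```

>>> apply_moves(moves="0 0 -0.001 0 0 0 1;0 0 0 0 0 0 1")

```text
t: 9.02
ee_pos: [0.6965, 0.1299, -0.0004]
tcp_rot: [-180.0, -20.0, -3.6]
ft_force: [0.2, 1.1, -0.9]
gripper_width: 0.656
gripper_force: 45.0
```

>>> apply_moves(moves="0 0 -0.001 0 0 0 1;0 0 0 0 0 0 1;0 0 0 0 0 0 1")

```text
t: 9.27
ee_pos: [0.6968, 0.1299, -0.0011]
tcp_rot: [-180.0, -20.0, -3.6]
ft_force: [0.5, -0.2, -0.6]
gripper_width: 0.661
gripper_force: 45.0
```

>>> apply_moves(moves="-0.004 0.00025 0 0 0 0 1;-0.004 0.00025 0 0 0 0 1;-0.004 0.00025 0 0 0 0 1;-0.003 0.0002 0 0 0 0 1;0 0 0 0 0 0 1")

```text
t: 9.68
ee_pos: [0.6806, 0.131, -0.0015]
tcp_rot: [-180.0, -20.0, -3.6]
ft_force: [0.5, 0.3, -0.7]
gripper_width: 0.658
gripper_force: 45.0
```

>>> apply_moves(moves="-0.002 0.00013 0 0 0 0 1;-0.002 0.00013 0 0 0 0 1;0 0 0 0 0 0 1")

```text
t: 9.93
ee_pos: [0.6772, 0.1312, -0.0014]
tcp_rot: [-180.0, -20.0, -3.6]
ft_force: [0.5, 0.5, 0.2]
gripper_width: 0.656
gripper_force: 45.0
```

>>> apply_moves(moves="-0.0015 0.0001 0 0 0 0 1;-0.0015 0.0001 0 0 0 0 1;0 0 0 0 0 0 1")

```text
t: 10.18
ee_pos: [0.6743, 0.1313, -0.0014]
tcp_rot: [-180.0, -20.0, -3.6]
ft_force: [0.4, 0.7, 0.1]
gripper_width: 0.66
gripper_force: 45.0
```

>>> apply_moves(moves="-0.0015 0.0001 0 0 0 0 1;-0.001 0.0001 0 0 0 0 1;0 0 0 0 0 0 1")

```text
t: 10.43
ee_pos: [0.6717, 0.1315, -0.0015]
tcp_rot: [-180.0, -20.0, -3.6]
ft_force: [1.0, 0.3, 0.4]
gripper_width: 0.66
gripper_force: 45.0
```

>>> apply_moves(moves="-0.001 0.0001 0 0 0 0 1;-0.0005 0 0 0 0 0 1;0 0 0 0 0 0 1")

```text
t: 10.68
ee_pos: [0.6707, 0.1316, -0.0012]
tcp_rot: [-180.0, -20.0, -3.6]
ft_force: [2.7, 0.3, 0.3]
gripper_width: 0.657
gripper_force: 45.0
```

>>> apply_moves(moves="-0.001 0.0001 0 0 0 0 1;-0.0005 0 0 0 0 0 1;0 0 0 0 0 0 1")

```text
t: 10.93
ee_pos: [0.6702, 0.1317, -0.0005]
tcp_rot: [-180.0, -20.2, -3.6]
ft_force: [5.0, -2.6, 0.0]
gripper_width: 0.658
gripper_force: 45.0
```

Heel contact came at x≈0.671, as predicted, and the force is rising to 5 N. I'll press a touch more, then rotate the plate down about its heel.

>>> apply_moves(moves="-0.0006 0 0 0 0 0 1;0 0 0 0 0 0 1;-0.0001 0 -0.0012 0.09 1.5 0 1;-0.0001 0 -0.0012 0.09 1.5 0 1;-0.0002 0 -0.0012 0.09 1.5 0 1;-0.0002 0 -0.0012 0.09 1.5 0 1;-0.0003 0 -0.0012 0.09 1.5 0 1;0 0 0 0 0 0 1")

```text
t: 11.6
ee_pos: [0.6688, 0.1317, -0.0071]
tcp_rot: [-180.0, -12.5, -3.6]
ft_force: [4.3, -0.7, 0.6]
gripper_width: 0.659
gripper_force: 45.0
```

>>> apply_moves(moves="-0.0002 0 -0.0008 0.06 1 0 1;-0.0002 0 -0.0008 0.06 1 0 1;0 0 0 0 0 0 1")

```text
t: 11.85
ee_pos: [0.6682, 0.1318, -0.0086]
tcp_rot: [-180.0, -10.6, -3.6]
ft_force: [6.5, -0.8, 0.1]
gripper_width: 0.66
gripper_force: 45.0
```

>>> apply_moves(moves="-0.0001 0 -0.0008 0.06 1 0 1;0 0 0 0 0 0 1")

```text
t: 12.02
ee_pos: [0.6678, 0.1318, -0.0089]
tcp_rot: [180.0, -9.6, -3.6]
ft_force: [2.8, -0.2, 5.0]
gripper_width: 0.658
gripper_force: 45.0
```

>>> apply_moves(moves="-0.0001 0 -0.0004 0.03 0.5 0 1;0 0 0 0 0 0 1")

```text
t: 12.18
ee_pos: [0.6676, 0.1318, -0.0089]
tcp_rot: [180.0, -9.1, -3.6]
ft_force: [1.8, -1.3, 7.4]
gripper_width: 0.661
gripper_force: 45.0
```

>>> apply_moves(moves="-0.0001 0 -0.0004 0.03 0.5 0 1;0 0 0 0 0 0 1")

```text
t: 12.35
ee_pos: [0.6674, 0.1319, -0.009]
tcp_rot: [180.0, -8.6, -3.6]
ft_force: [-0.0, -0.8, 8.8]
gripper_width: 0.658
gripper_force: 45.0
```

Run:
```python
from h import *
s=st(); print(s["wrist_torque"])
```

```text
t 12.35 p [ 0.6674  0.1319 -0.009 ] rpy [179.99  -8.58  -3.56] F [-0.  -0.8  8.8] q [ 10.  23. 108.  -3.  41. 106.] w 57.9
[-0.17575995 -0.23650473 -0.04987044]
```

>>> apply_moves(moves="-0.0008 0 0.0005 0 0 0 1;-0.0004 0 0 0 0 0 1;0 0 0 0 0 0 1")

```text
t: 12.6
ee_pos: [0.6673, 0.1319, -0.0089]
tcp_rot: [-180.0, -8.7, -3.6]
ft_force: [5.1, -2.0, 3.1]
gripper_width: 0.659
gripper_force: 45.0
```

>>> apply_moves(moves="0 0 0 0 0 0 -1;0 0 0 0 0 0 -1;0 0 0 0 0 0 -1;0 0 0 0 0 0 -1;0 0 0 0 0 0 -1;-0.0015 0 0.01 0 0 0 -1;-0.003 0 0.02 0 0 0 -1;-0.005 0 0.03 0 0 0 -1;0 0 0.03 0.27 4.3 0 -1;-0.0155 -0.019 0.02 0.27 4.3 0 -1;-0.022 -0.026 0 0 0 3 -1;-0.022 -0.026 0 0 0 3 -1")

```text
t: 13.6
ee_pos: [0.5993, 0.0605, 0.1034]
tcp_rot: [180.0, -0.2, 2.6]
ft_force: [-0.1, -0.2, -0.1]
gripper_width: 1.001
gripper_force: 0.0
```

>>> apply_moves(moves="-0.022 -0.027 0 0 0 3 -1;-0.022 -0.027 0 0 0 3 -1;-0.022 -0.027 0 0 0 3 -1;-0.022 -0.027 0 0 0 3 -1;-0.022 -0.027 0 0 0 3 -1;-0.022 -0.026 0 0 0 2.9 -1;0 0 0 0 0 0 -1;0 0 0 0 0 0 -1;0 0 0 0 0 0 -1")

```text
t: 14.35
ee_pos: [0.4651, -0.1002, 0.1005]
tcp_rot: [180.0, 0.1, 20.2]
ft_force: [0.5, 0.3, -0.1]
gripper_width: 1.0
gripper_force: 0.0
```

```bash
cat >> h.py <<'E'
def find(c,name,near,yaw):
    rng={"blue":((98,90,50),(118,255,255)),"brown":((3,70,60),(15,255,255))}[name]
    h=cv2.cvtColor(c["img"],cv2.COLOR_RGB2HSV); m=cv2.morphologyEx(cv2.inRange(h,*rng),cv2.MORPH_CLOSE,np.ones((9,9)))
    w=np.zeros_like(m); cv2.fillConvexPoly(w,proj(c,[[near[0]+a*.085,near[1]+b*.085,.01] for a,b in((-1,-1),(-1,1),(1,1),(1,-1))]).astype(np.int32),255); m&=w
    K=max(cv2.findContours(m,cv2.RETR_EXTERNAL,cv2.CHAIN_APPROX_NONE)[0],key=cv2.contourArea)
    W=ray(c,K[:,0,:],.01); r=cv2.minAreaRect((W*1000).astype(np.float32)); B=cv2.boxPoints(r)/1000
    a=min([r[2]+90*i for i in range(-4,5)],key=lambda q:abs(q-yaw)); t=np.radians(a); d=np.array([np.cos(t),np.sin(t)]); n=np.array([-d[1],d[0]])
    s=B@d; v=B@n; ctr=d*(s.max()-.06)+n*(v.max()+v.min())/2
    print(name,"centre",ctr.round(4),"yaw",round(a,2),"seen",(np.ptp(s)).round(4),np.ptp(v).round(4),"grasp",(ctr-.018*d).round(4),"bbox",cv2.boundingRect(K))
E
python3 - <<'E'
from h import *
st(); find(manip.read_camera("wrist"),"blue",(.483,-.094),20)
c=manip.read_camera("side")
p=proj(c,[[.64,.13,.02]])[0].astype(int); x,y=p; cv2.imwrite("pics/s8.png",cv2.resize(c["img"][y-60:y+60,x-80:x+80,::-1],(800,600),interpolation=cv2.INTER_CUBIC))
# white plate placed: fit planar 3D position from mask in side view
h=cv2.cvtColor(c["img"],cv2.COLOR_RGB2HSV); m=cv2.inRange(h,(15,6,140),(40,110,255)); print(cv2.boundingRect(m[y-60:y+60,x-80:x+80]))
M=np.array([[.01+.11,0,0]]);
def C(l,v,th=.15,xh=.010):  # point on white top: l from heel, v lateral, in comb frame
    t=np.radians(-3.6); X=xh+l*np.cos(th)-.01*np.sin(th); Z=.004+l*np.sin(th)+.01*np.cos(th)
    return [.615+X*np.cos(t)-v*np.sin(t),.1348+X*np.sin(t)+v*np.cos(t),Z]
print("predicted top corners in crop px", ((proj(c,[C(0,-.03),C(0,.03),C(.12,.03),C(.12,-.03)])-[x-80,y-60])*5).round(0).tolist())
E
```

```text
t 14.35 p [ 0.4651 -0.1002  0.1005] rpy [1.7996e+02 5.0000e-02 2.0250e+01] F [ 0.5  0.3 -0.1] q [-15.  -1. 122.  -0.  59.  55.] w 88.0
blue centre [ 0.4827 -0.0983] yaw 19.87 seen 0.1188 0.0592 grasp [ 0.4658 -0.1044] bbox (255, 120, 69, 127)
(45, 44, 92, 42)
predicted top corners in crop px [[453.0, 291.0], [401.0, 355.0], [214.0, 273.0], [271.0, 214.0]]
```

>>> apply_moves(moves="0.0005 -0.0042 -0.025 0 0 -0.3 -1;0 0 -0.03 0 0 0 -1;0 0 -0.03 0 0 0 -1;0 0 -0.02 0 0 0 -1;0 0 -0.01 0 0 0 -1;0 0 -0.005 0 0 0 -1;0 0 0 0 0 0 1;0 0 0 0 0 0 1;0 0 0 0 0 0 1;0 0 0 0 0 0 1;0 0 0 0 0 0 1;0 0 0 0 0 0 1", force=45)

```text
t: 15.45
ee_pos: [0.4663, -0.1048, -0.0189]
tcp_rot: [179.9, 0.0, 20.0]
ft_force: [0.9, 0.2, 3.7]
gripper_width: 0.651
gripper_force: 45.0
```

>>> apply_moves(moves="0 0 0.03 0 0 0 1;0 0 0.04 0 0 0 1;0.0175 0.0266 0.02 0 0 -2.62 1;0.0176 0.0266 0 0 0 -2.62 1;0.0176 0.0266 0 0 0 -2.62 1;0.0175 0.0265 0 0 0 -2.62 1;0.0176 0.0266 0 0 0 -2.62 1;0.0176 0.0266 0 0 0 -2.62 1;0.0175 0.0265 0 0 0 -2.62 1;0.0176 0.0265 0 -0.31 -4.99 0 1;0.0175 0.0265 0 -0.31 -4.99 0 1;0 0 0 0 0 -5.25 1")

```text
t: 16.45
ee_pos: [0.6229, 0.1383, 0.0694]
tcp_rot: [179.2, -10.0, -3.4]
ft_force: [-0.4, -0.3, -0.8]
gripper_width: 0.655
gripper_force: 45.0
```

>>> apply_moves(moves="0 0 -0.015 -0.31 -4.99 0 1;0 0 -0.02 -0.31 -4.99 0 1;0 0 -0.02 0 0 0 1;0 0 -0.003 0 0 0 1;0 0 0 0 0 0 1;0 0 0 0 0 0 1")

```text
t: 16.95
ee_pos: [0.6244, 0.1346, 0.013]
tcp_rot: [179.1, -19.9, -3.5]
ft_force: [1.1, 0.1, 0.1]
gripper_width: 0.656
gripper_force: 45.0
```

>>> apply_moves(moves="0 -0.0004 -0.006 0.85 -0.05 0.2 1;0 0 -0.004 0 0 0 1;0 0 -0.001 0 0 0 1;0 0 0 0 0 0 1")

```text
t: 17.28
ee_pos: [0.6241, 0.1339, 0.0017]
tcp_rot: [180.0, -19.9, -3.6]
ft_force: [-0.0, -0.7, -2.3]
gripper_width: 0.651
gripper_force: 45.0
```

>>> apply_moves(moves="0 0 -0.001 0 0 0 1;0 0 0 0 0 0 1")

```text
t: 17.45
ee_pos: [0.6236, 0.1342, 0.0003]
tcp_rot: [180.0, -19.9, -3.6]
ft_force: [0.0, -0.1, -1.0]
gripper_width: 0.65
gripper_force: 45.0
```

>>> apply_moves(moves="0 0 -0.001 0 0 0 1;0 0 0 0 0 0 1")

```text
t: 17.62
ee_pos: [0.6238, 0.1343, -0.0005]
tcp_rot: [180.0, -19.9, -3.6]
ft_force: [0.8, -0.2, -0.1]
gripper_width: 0.652
gripper_force: 45.0
```

>>> apply_moves(moves="-0.004 0.00025 0 0 0 0 1;-0.004 0.00025 0 0 0 0 1;-0.003 0.0002 0 0 0 0 1;-0.002 0.0001 0 0 0 0 1;0 0 0 0 0 0 1")

```text
t: 18.03
ee_pos: [0.6094, 0.135, -0.0011]
tcp_rot: [180.0, -19.8, -3.6]
ft_force: [0.1, 0.8, 1.0]
gripper_width: 0.654
gripper_force: 45.0
```

>>> apply_moves(moves="-0.0015 0.0001 0 0 0 0 1;-0.0015 0.0001 0 0 0 0 1;0 0 0 0 0 0 1")

```text
t: 18.28
ee_pos: [0.6069, 0.1352, -0.0011]
tcp_rot: [180.0, -19.8, -3.6]
ft_force: [0.3, 0.7, 0.7]
gripper_width: 0.653
gripper_force: 45.0
```

>>> apply_moves(moves="-0.001 0.0001 0 0 0 0 1;-0.001 0.0001 0 0 0 0 1;0 0 0 0 0 0 1")

```text
t: 18.53
ee_pos: [0.6061, 0.1353, -0.0004]
tcp_rot: [180.0, -19.9, -3.6]
ft_force: [4.1, -1.4, 1.5]
gripper_width: 0.655
gripper_force: 45.0
```

>>> apply_moves(moves="-0.0012 0.0001 0 0 0 0 1;0 0 0 0 0 0 1")

```text
t: 18.7
ee_pos: [0.6058, 0.1354, 0.0002]
tcp_rot: [180.0, -20.0, -3.6]
ft_force: [5.5, -3.6, 2.1]
gripper_width: 0.655
gripper_force: 45.0
```

>>> apply_moves(moves="-0.0001 0 -0.0012 0.09 1.5 0 1;-0.0001 0 -0.0012 0.09 1.5 0 1;-0.0002 0 -0.0012 0.09 1.5 0 1;-0.0002 0 -0.0012 0.09 1.5 0 1;-0.0003 0 -0.0012 0.09 1.5 0 1;-0.0002 0 -0.0008 0.06 1 0 1;-0.0002 0 -0.0004 0.03 0.5 0 1;0 0 0 0 0 0 1")

```text
t: 19.37
ee_pos: [0.604, 0.1356, -0.0078]
tcp_rot: [180.0, -10.9, -3.6]
ft_force: [6.7, -0.7, 0.7]
gripper_width: 0.651
gripper_force: 45.0
```

>>> apply_moves(moves="-0.0001 0 -0.0004 0.03 0.5 0 1;0 0 0 0 0 0 1")

```text
t: 19.53
ee_pos: [0.6038, 0.1355, -0.0079]
tcp_rot: [180.0, -10.5, -3.6]
ft_force: [4.5, -1.3, 1.3]
gripper_width: 0.655
gripper_force: 45.0
```

>>> apply_moves(moves="-0.0001 0 -0.0004 0.03 0.5 0 1;0 0 0 0 0 0 1")

```text
t: 19.7
ee_pos: [0.6036, 0.1356, -0.008]
tcp_rot: [180.0, -9.9, -3.6]
ft_force: [3.9, -2.2, 5.0]
gripper_width: 0.653
gripper_force: 45.0
```

>>> apply_moves(moves="-0.0002 0 -0.0003 0.03 0.5 0 1;-0.0006 0 0.0002 0 0 0 1;0 0 0 0 0 0 1")

```text
t: 19.95
ee_pos: [0.6034, 0.1356, -0.008]
tcp_rot: [180.0, -9.5, -3.6]
ft_force: [5.1, -1.3, 3.7]
gripper_width: 0.657
gripper_force: 45.0
```

Run:
```python
from h import *
s=st(); print(s["wrist_torque"])
```

```text
t 19.95 p [ 0.6034  0.1356 -0.008 ] rpy [179.96  -9.55  -3.56] F [ 5.1 -1.3  3.7] q [ 12.  17. 116.  -4.  38. 109.] w 57.8
[-0.26542979 -1.02285213 -0.07326304]
```

>>> apply_moves(moves="-0.0001 0 -0.0004 0.03 0.5 0 1;0 0 0 0.02 0.4 0 1;0 0 0 0 0 0 1")

```text
t: 20.2
ee_pos: [0.603, 0.1356, -0.0082]
tcp_rot: [180.0, -8.6, -3.6]
ft_force: [3.3, -0.9, 6.8]
gripper_width: 0.66
gripper_force: 45.0
```

>>> apply_moves(moves="0 0 0 0 0 0 -1;0 0 0 0 0 0 -1;0 0 0 0 0 0 -1;0 0 0 0 0 0 -1;0 0 0 0 0 0 -1;-0.0015 0 0.01 0 0 0 -1;-0.003 0 0.02 0 0 0 -1;-0.005 0 0.03 0 0 0 -1;0 0 0.03 0.27 4.3 0 -1;0 -0.025 0.02 0.27 4.3 0 -1;0.0035 -0.034 0 0 0 2.8 -1;0.0035 -0.034 0 0 0 2.8 -1")

```text
t: 21.2
ee_pos: [0.6017, 0.0421, 0.1039]
tcp_rot: [179.9, -0.1, 2.3]
ft_force: [0.7, 0.1, 0.0]
gripper_width: 1.003
gripper_force: 0.0
```

>>> apply_moves(moves="0.0035 -0.034 0 0 0 2.8 -1;0.0035 -0.034 0 0 0 2.8 -1;0.0035 -0.034 0 0 0 2.8 -1;0.001 -0.034 0 0 0 2.8 -1;0.001 -0.034 0 0 0 2.6 -1;0 0 0 0 0 0 -1;0 0 0 0 0 0 -1;0 0 0 0 0 0 -1;0 0 0 0 0 0 -1")

```text
t: 21.95
ee_pos: [0.6111, -0.1264, 0.1004]
tcp_rot: [180.0, 0.2, 15.9]
ft_force: [-0.6, -0.1, 0.3]
gripper_width: 0.999
gripper_force: 0.0
```

Run:
```python
from h import *
st(); find(manip.read_camera("wrist"),"brown",(.630,-.122),16)
c=manip.read_camera("side");p=proj(c,[[.61,.13,.02]])[0].astype(int); x,y=p; cv2.imwrite("pics/s9.png",cv2.resize(c["img"][y-60:y+60,x-80:x+80,::-1],(800,600),interpolation=cv2.INTER_CUBIC))
```

```text
t 21.95 p [ 0.6111 -0.1264  0.1004] rpy [179.96   0.23  15.86] F [-0.6 -0.1  0.3] q [-14.  15. 104.  -0.  61.  60.] w 87.9
brown centre [ 0.6299 -0.1218] yaw 15.66 seen 0.1182 0.0596 grasp [ 0.6126 -0.1267] bbox (250, 117, 70, 127)
```

>>> apply_moves(moves="0.001 -0.0003 -0.025 0 0 -0.2 -1;0 0 -0.03 0 0 0 -1;0 0 -0.03 0 0 0 -1;0 0 -0.02 0 0 0 -1;0 0 -0.01 0 0 0 -1;0 0 -0.005 0 0 0 -1;0 0 0 0 0 0 1;0 0 0 0 0 0 1;0 0 0 0 0 0 1;0 0 0 0 0 0 1;0 0 0 0 0 0 1;0 0 0 0 0 0 1", force=45)

```text
t: 23.05
ee_pos: [0.6134, -0.1274, -0.0159]
tcp_rot: [179.9, 0.1, 15.6]
ft_force: [-7.5, 10.7, 24.3]
gripper_width: 0.57
gripper_force: 32.2
```

```bash
cat >> h.py <<'E'
def C(l,v,th=.15,xh=.010,up=.01):
    t=np.radians(-3.6); X=xh+l*np.cos(th)-up*np.sin(th); Z=.004+l*np.sin(th)+up*np.cos(th)
    return [.615+X*np.cos(t)-v*np.sin(t),.1348+X*np.sin(t)+v*np.cos(t),Z]
E
python3 - <<'E'
from h import *
c=manip.read_camera("side"); h=cv2.cvtColor(c["img"],cv2.COLOR_RGB2HSV); B=np.array([-.0055,-.001,0])
m=cv2.inRange(h,(98,90,50),(118,255,255)); n,l,s,ce=cv2.connectedComponentsWithStats(m)
k=[i for i in range(1,n) if s[i,4]>150 and abs(ce[i]-proj(c,[[.615,.135,.02]])[0]).max()<50]; print("blue blobs",[(s[i].tolist()) for i in k])
K=max(cv2.findContours((l==k[0]).astype(np.uint8),cv2.RETR_EXTERNAL,cv2.CHAIN_APPROX_NONE)[0],key=len)
print("seen quad",cv2.approxPolyDP(cv2.convexHull(K),3,True)[:,0].tolist())
print("pred blue",(proj(c,np.array([C(a,b,.15,-.055) for a,b in ((.014,-.03),(.014,.03),(.12,.03),(.12,-.03))])+B)).round(0).tolist())
E
```

```text
blue blobs [[222, 223, 43, 28, 597]]
seen quad [[222, 234], [232, 223], [264, 237], [253, 250]]
pred blue [[265.0, 236.0], [255.0, 249.0], [221.0, 234.0], [232.0, 222.0]]
```

The blue plate lies as predicted, within 1 px. The brown grip slipped over the top edge (50 mm, 24 N up), so I'll open, re-measure and grip lower.

>>> apply_moves(moves="0 0 0.002 0 0 0 -1;0 0 0.004 0 0 0 -1;0 0 0.01 0 0 0 -1;0 0 0.02 0 0 0 -1;0 0 0.03 0 0 0 -1;0 0 0.03 0 0 0 -1;0 0 0.02 0 0 0 -1;0 0 0 0 0 0 -1;0 0 0 0 0 0 -1;0 0 0 0 0 0 -1")

```text
t: 23.93
ee_pos: [0.6115, -0.1279, 0.0954]
tcp_rot: [180.0, 0.3, 15.6]
ft_force: [-0.1, -0.3, 0.4]
gripper_width: 1.004
gripper_force: 0.0
```

Run:
```python
from h import *
st(); c=manip.read_camera("wrist"); find(c,"brown",(.630,-.122),16); cv2.imwrite("pics/w10.png",c["img"][:,:,::-1])
```

```text
t 23.93 p [ 0.6115 -0.1279  0.0954] rpy [179.96   0.3   15.62] F [-0.1 -0.3  0.4] q [-14.  15. 104.  -0.  60.  60.] w 88.4
brown centre [ 0.6323 -0.1261] yaw 16.88 seen 0.1196 0.0596 grasp [ 0.6151 -0.1313] bbox (252, 115, 71, 131)
```

>>> apply_moves(moves="0.003 -0.004 -0.025 0 0 1.3 -1;0 0 -0.03 0 0 0 -1;0 0 -0.03 0 0 0 -1;0 0 -0.02 0 0 0 -1;0 0 -0.01 0 0 0 -1;0 0 -0.003 0 0 0 -1;0 0 0 0 0 0 -1")

```text
t: 24.57
ee_pos: [0.6139, -0.1316, -0.0235]
tcp_rot: [-180.0, 0.4, 16.9]
ft_force: [0.2, -0.2, 0.6]
gripper_width: 1.0
gripper_force: 0.0
```

>>> apply_moves(moves="0 0 -0.001 0 0 0 -1;0 0 0 0 0 0 -1")

```text
t: 24.73
ee_pos: [0.6168, -0.1323, -0.0212]
tcp_rot: [179.8, 0.1, 16.9]
ft_force: [-0.2, 0.2, -0.1]
gripper_width: 0.997
gripper_force: 0.0
```

>>> apply_moves(moves="0 0 -0.001 0 0 0 -1;0 0 0 0 0 0 1;0 0 0 0 0 0 1;0 0 0 0 0 0 1;0 0 0 0 0 0 1;0 0 0 0 0 0 1;0 0 0 0 0 0 1")

```text
t: 25.32
ee_pos: [0.6155, -0.1319, -0.0234]
tcp_rot: [179.9, 0.2, 16.9]
ft_force: [-1.4, 0.1, 2.3]
gripper_width: 0.669
gripper_force: 45.0
```

Run:
```python
from h import *
st()
```

```text
t 25.32 p [ 0.6155 -0.1319 -0.0234] rpy [179.92   0.21  16.93] F [-1.4  0.1  2.3] q [-14.  24. 108.  -0.  49.  59.] w 58.8
```

>>> apply_moves(moves="0 0 0.03 0 0 0 1;0 0 0.04 0 0 0 1;-0.0068 0.0338 0.024 0 0 -2.93 1;-0.0068 0.0338 0 0 0 -2.93 1;-0.0068 0.0338 0 0 0 -2.93 1;-0.0069 0.0338 0 0 0 -2.93 1;-0.0069 0.0337 0 0 0 -2.93 1;-0.0069 0.0337 0 0 0 -2.93 1;-0.0068 0.0337 0 0 0 -2.92 1;-0.0068 0.0337 0 -0.31 -4.99 0 1;0 0 0 -0.31 -4.99 0 1;0 0 0 -0.31 -4.99 0 1")

```text
t: 26.32
ee_pos: [0.5603, 0.14, 0.07]
tcp_rot: [180.0, -15.0, -3.4]
ft_force: [0.5, -0.6, -2.9]
gripper_width: 0.672
gripper_force: 45.0
```

>>> apply_moves(moves="0 0 -0.02 -0.31 -4.99 0 1;0 0 -0.02 0 0 0 1;0 0 -0.02 0 0 0 1;0 0 -0.004 0 0 0 1;0 0 -0.003 0 0 0 1;0 0 0 0 0 0 1;0 0 0 0 0 0 1")

```text
t: 26.9
ee_pos: [0.562, 0.138, 0.0042]
tcp_rot: [180.0, -19.9, -3.6]
ft_force: [0.2, 0.1, -1.2]
gripper_width: 0.673
gripper_force: 45.0
```

>>> apply_moves(moves="0 0 -0.003 0 0 0 1;0 0 -0.002 0 0 0 1;0 0 -0.001 0 0 0 1;0 0 0 0 0 0 1")

```text
t: 27.23
ee_pos: [0.5608, 0.1377, -0.0028]
tcp_rot: [179.9, -19.8, -3.6]
ft_force: [1.4, 0.0, -1.7]
gripper_width: 0.673
gripper_force: 45.0
```

>>> apply_moves(moves="0 0 -0.001 0 0 0 1;0 0 0 0 0 0 1")

```text
t: 27.4
ee_pos: [0.561, 0.1379, -0.0037]
tcp_rot: [179.9, -19.8, -3.6]
ft_force: [0.2, -0.1, -0.8]
gripper_width: 0.671
gripper_force: 45.0
```

>>> apply_moves(moves="0 0 -0.001 0 0 0 1;0 0 0 0 0 0 1")

```text
t: 27.57
ee_pos: [0.5614, 0.1379, -0.0043]
tcp_rot: [179.9, -19.8, -3.6]
ft_force: [-0.9, -1.2, 2.1]
gripper_width: 0.675
gripper_force: 45.0
```

Floor contact. Now I'll slide the heel to rib 3.

>>> apply_moves(moves="-0.004 0.00025 0 0 0 0 1;-0.004 0.00025 0 0 0 0 1;-0.003 0.0002 0 0 0 0 1;-0.003 0.0002 0 0 0 0 1;0 0 0 0 0 0 1")

```text
t: 27.98
ee_pos: [0.5467, 0.139, -0.0044]
tcp_rot: [180.0, -19.8, -3.6]
ft_force: [1.6, 0.3, 2.2]
gripper_width: 0.674
gripper_force: 45.0
```

>>> apply_moves(moves="-0.0015 0.0001 0 0 0 0 1;-0.0015 0.0001 0 0 0 0 1;0 0 0 0 0 0 1")

```text
t: 28.23
ee_pos: [0.5441, 0.1392, -0.0045]
tcp_rot: [180.0, -19.8, -3.6]
ft_force: [2.9, 0.3, 2.8]
gripper_width: 0.671
gripper_force: 45.0
```

>>> apply_moves(moves="-0.001 0.0001 0 0 0 0 1;-0.001 0.0001 0 0 0 0 1;0 0 0 0 0 0 1")

```text
t: 28.48
ee_pos: [0.5427, 0.1393, -0.0042]
tcp_rot: [180.0, -19.9, -3.6]
ft_force: [4.9, -0.0, 2.9]
gripper_width: 0.668
gripper_force: 45.0
```

>>> apply_moves(moves="-0.0015 0.0001 0 0 0 0 1;0 0 0 0 0 0 1")

```text
t: 28.65
ee_pos: [0.5424, 0.1394, -0.0035]
tcp_rot: [180.0, -20.0, -3.5]
ft_force: [8.2, -2.9, 2.0]
gripper_width: 0.673
gripper_force: 45.0
```

>>> apply_moves(moves="-0.0002 0 -0.0012 0.09 1.5 0 1;-0.0002 0 -0.0012 0.09 1.5 0 1;-0.0003 0 -0.0012 0.09 1.5 0 1;-0.0003 0 -0.0012 0.09 1.5 0 1;-0.0004 0 -0.0012 0.09 1.5 0 1;-0.0003 0 -0.0008 0.06 1 0 1;-0.0002 0 -0.0004 0.03 0.5 0 1;0 0 0 0 0 0 1")

```text
t: 29.32
ee_pos: [0.54, 0.1395, -0.0117]
tcp_rot: [180.0, -10.9, -3.6]
ft_force: [5.5, 0.6, 2.5]
gripper_width: 0.674
gripper_force: 45.0
```

>>> apply_moves(moves="-0.0001 0 -0.0004 0.03 0.5 0 1;0 0 0 0 0 0 1")

```text
t: 29.48
ee_pos: [0.5398, 0.1395, -0.012]
tcp_rot: [180.0, -10.4, -3.6]
ft_force: [5.5, -0.3, 2.1]
gripper_width: 0.671
gripper_force: 45.0
```

>>> apply_moves(moves="-0.0001 0 -0.0004 0.03 0.5 0 1;0 0 0 0 0 0 1")

```text
t: 29.65
ee_pos: [0.5397, 0.1395, -0.0124]
tcp_rot: [180.0, -9.9, -3.6]
ft_force: [5.8, 0.4, 2.0]
gripper_width: 0.672
gripper_force: 45.0
```

>>> apply_moves(moves="-0.0002 0 -0.0004 0.03 0.5 0 1;0 0 0 0 0 0 1")

```text
t: 29.82
ee_pos: [0.5394, 0.1395, -0.0126]
tcp_rot: [180.0, -9.4, -3.6]
ft_force: [5.6, 0.2, 5.7]
gripper_width: 0.671
gripper_force: 45.0
```

>>> apply_moves(moves="-0.0002 0 -0.0004 0.03 0.5 0 1;0 0 0 0 0 0 1")

```text
t: 29.98
ee_pos: [0.5391, 0.1395, -0.0126]
tcp_rot: [179.9, -8.9, -3.6]
ft_force: [3.9, -0.4, 7.6]
gripper_width: 0.668
gripper_force: 45.0
```

>>> apply_moves(moves="-0.0002 0 -0.0003 0.02 0.4 0 1;0 0 0 0 0 0 1")

```text
t: 30.15
ee_pos: [0.5389, 0.1395, -0.0127]
tcp_rot: [179.9, -8.5, -3.6]
ft_force: [2.2, -1.0, 9.9]
gripper_width: 0.67
gripper_force: 45.0
```

Head contact is clear (Fz rising) with the heel still pressed. Release and retreat.

>>> apply_moves(moves="-0.0006 0 0.0004 0 0 0 1;0 0 0 0 0 0 -1;0 0 0 0 0 0 -1;0 0 0 0 0 0 -1;0 0 0 0 0 0 -1;0 0 0 0 0 0 -1;-0.0015 0 0.01 0 0 0 -1;-0.003 0 0.02 0 0 0 -1;-0.005 0 0.03 0 0 0 -1;0 0 0.03 0.27 4.3 0 -1;0 0 0.03 0.27 4.3 0 -1;0 -0.03 0.02 0 0 0 -1")

```text
t: 31.15
ee_pos: [0.5311, 0.1125, 0.1313]
tcp_rot: [-179.9, 0.0, -3.4]
ft_force: [2.3, 0.8, -0.2]
gripper_width: 0.996
gripper_force: 0.0
```

>>> apply_moves(moves="0 -0.035 0.02 0 0 0 -1;0 -0.035 0.02 0 0 0 -1;0 -0.035 0.02 0 0 0 -1;0 -0.035 0.02 0 0 0 -1;0 -0.035 0 0 0 0 -1;0 -0.035 0 0 0 0 -1;0 0 0 0 0 0 -1;0 0 0 0 0 0 -1")

```text
t: 31.82
ee_pos: [0.527, -0.1022, 0.207]
tcp_rot: [179.9, 0.2, -3.8]
ft_force: [-0.6, 1.6, 0.7]
gripper_width: 0.999
gripper_force: 0.0
```

Run:
```python
from h import *
st(); c=manip.read_camera("side"); B=np.array([-.0055,-.001,0])
x,y=proj(c,[[.61,.13,.02]])[0].astype(int)
im=cv2.resize(c["img"][y-60:y+60,x-80:x+80,::-1],(800,600),interpolation=cv2.INTER_CUBIC)
for xh in (.010,-.055,-.120):
    q=(proj(c,np.array([C(a,b,.15,xh) for a,b in ((0,-.03),(0,.03),(.12,.03),(.12,-.03))])+B)-[x-80,y-60])*5; print(xh,q.round(0).tolist())
cv2.imwrite("pics/end.png",im)
```

```text
t 31.82 p [ 0.527  -0.1022  0.207 ] rpy [179.91   0.25  -3.77] F [-0.6  1.6  0.7] q [-14.   0. 109.  -0.  71.  80.] w 87.9
0.01 [[413.0, 278.0], [361.0, 341.0], [174.0, 260.0], [230.0, 200.0]]
-0.055 [[516.0, 308.0], [466.0, 373.0], [274.0, 290.0], [328.0, 228.0]]
-0.12 [[622.0, 340.0], [574.0, 407.0], [377.0, 321.0], [429.0, 258.0]]
```

View pics/end.png

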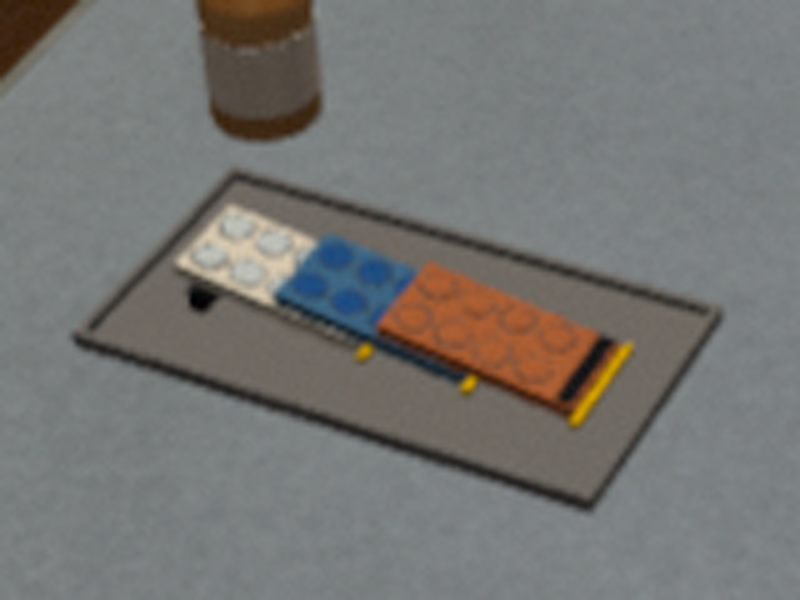

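The final view shows the fan: white (245,255), blue (345,285) and brown (495,335). They overlap squarely, each heel at its rib and all within about 1 px of the prediction. I'll hand it in.

```bash
python3 -c "
from workcell import manip
print(manip.finish_job())"
```

```text
the job is handed in; nothing more can be done
None
```

The white, blue and brown plates now lie as an overlapping fan in the tray, heels home at ribs 1 to 3 and wells up; the job was handed in at about 32 s, with the bottle, beaker and jar left alone.

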